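# Seat the whetstone, then lock the guide leg at its mark

### The job

Set up the knife-sharpening board: push the whetstone snugly against both the long fence and the right-hand end stop. Then, with the red cam lever still open, push the spring-loaded guide leg along its rail until its yellow needle lines up with the red line on the white index clip, and while holding the leg there squeeze the lever fully closed against the leg's grey rib. Finish with the hand still gripping lever and rib and the needle on the line (the spring pulls the leg back if you let go); leave the mug, the tin and the coffee capsule where they stand.

Things in the scene. Friction and masses are not known exactly. Their poses are not given: they have to be found in the camera images.
- sharpener: Sharpening board fixed on the worktop: light wood, 235 x 300 mm, top face at z = 12 mm. Origin on the worktop under its middle; at yaw 0 x points away from the robot, y left, z up. 'Board x, y, z' below are in this frame, in mm. Stone place on the near half; on the far half a steel rail along y at x = 65 carries the guide leg; a black scale strip lies between.
- fence (a point): Middle of the long aluminium fence's near face (board x = 0, y = 5, z = 17). The fence runs along board y from -60 to 70 and rises to z = 22.
- end_stop (a point): Middle of the aluminium end stop's stone-side (left) face (board x = -29, y = -85, z = 17). The stop runs along board x from -51 to -7 and rises to z = 22.
- whetstone: Loose stone, 0.4 kg (varies), red-brown over grey, 50 (x) x 160 (y) x 24 (z) mm, flat on the board, long along y; origin centre of underside. Starts askew, to the near left of its place. Snug at fence and stop its origin is at board x = -25, y = -5, z = 12, unturned. Push it with closed fingertips on its near long face (to board +x) and its left end (to board -y).
- mark_clip: White index clip 14 (x) x 20 (y) mm, 12 mm high, fixed on the scale strip at a place that differs each time (board y = 18 to 56); a red line, 4 mm wide, crosses it along board x. Origin under the red line, at board x = 18, z = 12; axes parallel to the board's.
- leg_slide (a joint): Slide of the guide leg toward board +y (left), m: 0 is fully back at the right, where it starts; end at 0.10. A spring (50 N/m; 2 N at 0, 6 N at 0.08) pulls it back to 0 whenever it is not held, even with the lever closed. The mark needs 0.044 to 0.082.
- needle_tip (a point): Tip of the yellow needle at the leg's left end, pointing toward the robot; board x = 28, z = 23, at slide 0 board y = -26. It must come to the same board y as the red line. It is 34 mm to the left (+y) of leg_grip.
- leg_grip (a point): Point on the leg midway between the outer faces of rib and closed lever (24 mm apart along board x); board x = 65, z = 52, at slide 0 y = -60. A hand pointing down and opening along board x straddles rib and open lever here (open 68 mm or more: the open lever reaches 32 mm from this point). Below, the saddle reaches z = 31; a post 79 mm high stands 38 mm to the left.
- push_plate (a point): Middle of the right face of the leg's black push plate, 12 mm left (+y) of leg_grip, board z = 50. The plate stands across the rail: 100 mm along board x, 8 mm thick, z = 32 to 68. The open hand straddling rib and lever pushes this face to the left with the sides of both fingers; then, holding there, closing the hand swings the lever shut.
- guide_leg: The guide leg (black; slides on the rail) with its grey upright rib: 8 mm thick (board x), 58 mm long (y), z = 28 to 70, moving with the leg; its outer (far) face is 12 mm from leg_grip toward board +x. Origin below leg_grip, at board z = 0.
- lever_angle (a joint): Opening of the red cam lever about its upright pin, rad: 0 is fully closed, parallel to the rib; it starts open at 0.28 to 0.40, its left end swung toward the robot. It stays where it is left; about 2 N at its end moves it. Do not close it before the needle is at the line.
- cam_lever: Red cam lever, on the robot's side of the rib: 8 mm thick, 44 mm long, running left (+y) from the pin, board z = 36 to 64. Origin on the pin axis, 6 mm nearer and 42 mm to the right (-y) of leg_grip, at board z = 34; x, y turn with the lever. Closed, its outer (near) face is 12 mm from leg_grip toward board -x.
- striped_mug: Bystander: striped mug, 80 mm wide, 114 mm over the handle, 89 mm high, left of the board; origin under its centre.
- red_tin: Bystander: low red tin, diameter 75 mm, 58 mm high, right of the board; origin under its centre.
- cream_capsule: Bystander: cream-coloured coffee capsule, diameter 49 mm, 34 mm high, right of the board; origin under its centre.
Mind the look-alikes: they are no part of the job. What is shaped like the whetstone but purple is not meant.

How it is judged:
On the way, in this order (a step that is already met when the one before it is completed fails the run):
1. the whetstone lies flat and snug against fence and end stop (within 3 mm and 0.035 rad) (x of whetstone in the frame of sharpener between -0.028 and -0.022 m and y of whetstone in the frame of sharpener between -0.008 and -0.002 m and angle between the y axis of whetstone and the y axis of sharpener, either way round below 0.035 rad and angle between whetstone's own z axis and vertical below 0.05 rad), for 0.2 s.
2. the needle is within 4 mm of the red line, the lever still open (over 0.2 rad), the stone still snug (all of step 1 and y of needle_tip in the frame of mark_clip between -0.004 and 0.004 m and value of joint lever_angle above 0.2 rad), for 0.3 s.
3. the lever is closed (under 0.06 rad) with the needle still within 4 mm of the line (y of needle_tip in the frame of mark_clip between -0.004 and 0.004 m and value of joint lever_angle below 0.06 rad), for 0.2 s.
At the end, for the whole second after the job is handed in: The whetstone is snug against both stops (3 mm, 0.035 rad), the needle is within 4 mm of the red line along the rail and at rest, the lever is closed (under 0.06 rad), and the fingers still grip lever and rib, each with over 2 N (all of step 1 and all of step 3 and velocity of joint leg_slide between -0.01 and 0.01 m/s and contact force between the fingers and cam_lever above 2 N and contact force between the fingers and grey_rib above 2 N); the arm keeps its last pose, push and grip.
It fails at once if the lever is swung closed (under 0.12 rad) while the needle is more than 8 mm off the line (value of joint lever_angle below 0.12 rad and (y of needle_tip in the frame of mark_clip below -0.008 m or y of needle_tip in the frame of mark_clip above 0.008 m)).
It fails at once if the mug, tin or capsule is moved more than 20 mm (distance of any of striped_mug, red_tin, cream_capsule from where it was at the start of the episode above 0.02 m).
It also fails if it takes over 67 s, if anything falls off the work surface, if the arm or the gripper's body presses on something with over 40 N, if the wrist force passes 120 N, or if a joint passes its speed limit or range.

### The arm

A 6-joint arm with a two-finger parallel gripper is mounted at the origin on a cart in front of the work surface, level with it; the furniture and walls round the work are solid. World frame = base frame: x ahead of the robot, y to its left, z up, the work surface at z = 0. Lengths are in m, angles in rad, forces in N, time in s.
With the tool pointing down it reaches from about 0.425 to 0.95 m from the base axis. Payload 3.5 kg.
Tool frame: the origin (TCP) lies between the finger pads; the fingertips stand 22 mm ahead of it and the grasp point (between the pads) lies 3 mm ahead of it (ctrl.nose_length is the z of the fingertips in the tool frame, in m); z points along the fingers, y is the line along which they close (so a half turn about z gives the same grasp; the last joint's range is limited). The gripper opens to 85 mm and grips with 20 to 120 N. Pads are 22 mm wide; open, the fingers measure 114 mm over their backs; the gripper's body (76 mm by 85 mm) begins 54 mm behind the grasp point. The pads swing forward as they close: fully open they stand 13 mm farther back than shut.
Start: joints at [-1.327, 0.286, 1.577, -0, 1.279, -0.15], TCP at [0.259, -0.623, 0.253] pointing down, gripper open.
Joint ranges: [-2.77, 2.77], [-0.9, 2.22], [0.21, 2.48], [-1.53, 4.67], [0.24, 2.81], [-2.84, 2.84]. Speed limits (rad/s): [2.79, 2.79, 3.14, 3.14, 3.14, 3.14].

### API

Orientations are given as a unit quaternion [x, y, z, w].
In Python, from plant import ctrl gives the robot as it stands. The module is installed in compiled form; this text tells all that it offers.
- The arm moves only by the tool send_rows, never from a script. Its argument "rows" is text: rows parted by semicolons, each of 7 numbers parted by spaces: the turn, a rotation vector about the tool's x, y, z in normalised numbers (1 is 180 degrees), then the shift along the tool's x, y, z in shares of 1000 mm (1.0 is 1000 mm), then the opening, from -1 (shut) to 1 (fully open). A call has 1 to 8 rows; each row is the pose to reach, as a shift and turn from the pose commanded when the call began, along the tool's axes at that moment; what a row does not reach only later rows make up. A row lasts 1/8 s, in which the tool goes at most 62.5 mm and 10.7 degrees, less where a joint would pass 70% of its speed; a pose out of reach is approached as far as the arm can. A shift or turn number past 1, either way, is cut back to 1. A call with a gripper value outside its range is refused whole. The fingers move at their own pace and stop on an object; "grip_force" is the grip in N (left out, the last holds). Time passes only in rows, so rows that repeat a pose let the fingers close. It gives the time, the measured TCP pose, the force, the opening and the grip force at its end, in the units of the state.
- ctrl.get_state(): the state, without advancing time (a new reading comes with each control period).
- ctrl.read_camera(name): name is "scene" or "top" or "wrist"; returns a dict with "color" (400x640x3 uint8, red, green, blue), "fx", "fy", "cx", "cy" (pixels), "extrinsics" (4x4, takes a point from world to camera coordinates). Camera axes: x right, y down, z forward; pixel columns grow to the right and rows downward; lengths in m; the calibration is good to about 2 mm. A picture is of the moment at which its call begins. There is no depth.
- ctrl.sign_off(): hands the job in; it is judged then, once.
Trained networks look in a picture, given as the dict that the camera call returned (one of the last four; its "shot" number tells which), for a name from the list of things; names that differ only in an ending like _2 or _b are one class to them, and where a whole thing is asked for, a point or a joint stands for the part that bears it (a point fixed in the world has none). Each returns a list of dicts, best first, with "p" (0 to 1); they miss things now and then, are a little off and sometimes report something else, mostly with a low value. They report only what shows in the picture. A call takes as long as a camera call. They do not tell look-alikes from the thing itself.
- ctrl.look_for(picture, target): "position" ([x, y, z] in m, in the coordinates of the camera as it stood for that picture, good to about 4 mm: the middle of the surface that is visible of it).
The state is a dict: "time": time; "qpos": joint angles; "dq": joint speeds; "joint_efforts": joint torques, N m; "eef_pos": TCP position; "tcp_rot": TCP orientation; "contact_force": force on the tool from outside, world axes, zero at the start; "wrist_torque": the same for the moment, N m; "opening": opening from 0.0 (shut) to 1.0 (fully open); "finger_force": force on a finger pad.
Only numpy, scipy, OpenCV 4.12 (cv2) and the standard library are available. Lean on these libraries where they do the work, as an engineer would, in place of code of your own. Each camera call takes 0.05 s, during which the arm holds its last target. There are 200 camera calls.

## Working session

There is one attempt and no reset: what is moved stays moved. The work goes in short steps, Python scripts to look and compute and a tool call to move; the robot and the scene stay as the last step left them, time stands still between calls to the robot, and variables do not carry over. Pictures are saved under pics/ and viewed, at most 12 in all, crops included, and the job is handed in when it is done.

Besides the shell and the picture viewer there is one more tool, called after "Request:" as name(argument=value, ...) on one line, values as JSON. send_rows: Moves the arm, as the interface text tells. Its arguments: {"type":"object","properties":{"rows":{"type":"string"},"grip_force":{"type":"number"}},"required":["rows"]}

```bash
mkdir -p pics
cat > h.py <<'E'
import numpy as np, cv2
from plant import ctrl
from scipy.spatial.transform import Rotation as R
def shot(n): return ctrl.read_camera(n)
def toworld(p,x):
    E=np.array(p["extrinsics"]); return (np.array(x)-E[:3,3])@E[:3,:3]
def look(p,t,k=2): return [(round(d["p"],2),(toworld(p,d["position"])*1000).round(1).tolist()) for d in ctrl.look_for(p,t)[:k]]
def save(p,n): cv2.imwrite("pics/"+n,p["color"][:,:,::-1])
def ray(p,u,v,z):
    E=np.array(p["extrinsics"]); c=-E[:3,:3].T@E[:3,3]
    d=E[:3,:3].T@np.array([(u-p["cx"])/p["fx"],(v-p["cy"])/p["fy"],1]); return c+d*(z-c[2])/d[2]
def proj(p,X):
    E=np.array(p["extrinsics"]); c=np.atleast_2d(X)@E[:3,:3].T+E[:3,3]
    return np.c_[c[:,0]/c[:,2]*p["fx"]+p["cx"],c[:,1]/c[:,2]*p["fy"]+p["cy"]]
E
python3 - <<'E'
from h import *
for n in("top","scene"):
    p=shot(n);save(p,n+"0.png")
    for t in("sharpener","whetstone","mark_clip","guide_leg","cam_lever","push_plate","needle_tip","striped_mug","red_tin","cream_capsule"): print(n,t,look(p,t))
s=ctrl.get_state();print(s["eef_pos"],R.from_quat(s["tcp_rot"]).as_matrix().round(3),s["opening"])
E
```

```text
top sharpener [(0.97, [597.3, 20.2, 13.8]), (0.5, [522.7, 31.0, 37.6])]
top whetstone [(0.87, [576.9, -254.0, 29.9]), (0.56, [524.0, 30.0, 37.6])]
top mark_clip []
top guide_leg [(0.62, [643.6, -27.8, 61.2])]
top cam_lever [(0.57, [635.4, -52.0, 62.8])]
top push_plate [(0.7, [641.1, -22.7, 57.3])]
top needle_tip [(0.91, [645.6, -25.3, 61.6]), (0.6, [634.2, -54.2, 62.7])]
top striped_mug [(0.72, [540.6, 375.7, 41.9])]
top red_tin [(0.86, [540.9, -416.5, 54.1])]
top cream_capsule [(0.65, [433.9, -363.1, 37.4])]
scene sharpener [(0.75, [432.7, -362.6, 27.0]), (0.7, [594.7, 33.4, 12.9])]
scene whetstone [(0.96, [567.4, -249.8, 22.8]), (0.64, [518.9, 34.4, 39.1])]
scene mark_clip []
scene guide_leg [(0.76, [639.1, -18.4, 54.1])]
scene cam_lever [(0.6, [631.6, -54.5, 64.3])]
scene push_plate [(0.69, [639.1, -13.9, 56.1])]
scene needle_tip [(0.71, [640.2, -15.4, 57.0])]
scene striped_mug [(0.65, [537.8, 367.9, 50.9]), (0.5, [635.8, -12.4, 58.6])]
scene red_tin [(0.87, [536.0, -416.3, 56.0])]
scene cream_capsule [(0.59, [429.0, -363.3, 29.4])]
[ 0.25901542 -0.62332563  0.25333975] [[ 0.923  0.384  0.   ]
 [ 0.384 -0.923 -0.   ]
 [ 0.     0.    -1.   ]] 1.0027853896521004
```

View pics/top0.png

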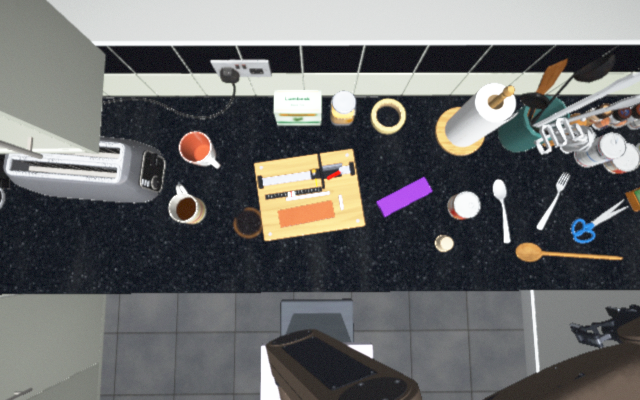

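View pics/scene0.png

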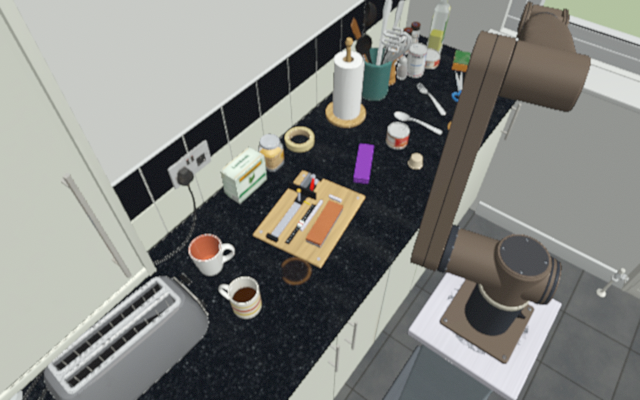

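Careful with the scale: shifts go in shares of 1000 mm and turns go in shares of 180 degrees. That gives: -493 mm / 1000 = -0.493, 488 mm / 1000 = 0.488, -75 degrees / 180 = -0.4167.

Request:
send_rows(rows="0 0 -0.4167 0.488 -0.493 -0.13 -1;0 0 -0.4167 0.488 -0.493 -0.13 -1;0 0 -0.4167 0.488 -0.493 -0.13 -1;0 0 -0.4167 0.488 -0.493 -0.13 -1;0 0 -0.4167 0.488 -0.493 -0.13 -1;0 0 -0.4167 0.488 -0.493 -0.13 -1;0 0 -0.4167 0.488 -0.493 -0.13 -1;0 0 -0.4167 0.488 -0.493 -0.13 -1")

```text
time: 2.1
eef_pos: [0.4446, -0.1662, 0.3462]
tcp_rot: [0.659, 0.752, 0.0, 0.001]
contact_force: [1.3, -0.9, 0.7]
opening: -0.004
finger_force: 0.0
```

To row units: 174 mm / 1000 = 0.174, 99 mm / 1000 = 0.099.

Request:
send_rows(rows="0 0 0 0.174 0.099 -0.04 -1;0 0 0 0.174 0.099 -0.04 -1;0 0 0 0.174 0.099 -0.04 -1;0 0 0 0.174 0.099 -0.04 -1;0 0 0 0.174 0.099 -0.04 -1")

```text
time: 2.72
eef_pos: [0.5196, 0.0178, 0.3854]
tcp_rot: [0.658, 0.753, -0.0, 0.0]
contact_force: [-0.2, -1.7, 0.1]
opening: -0.0
finger_force: 0.0
```

Run:
```python
from h import *
s=ctrl.get_state();print(s["eef_pos"],R.from_quat(s["tcp_rot"]).as_matrix().round(4))
p=shot("wrist");save(p,"w1.png");np.savez("w1.npz",**p)
E=np.array(p["extrinsics"]);print("cam",-E[:3,:3].T@E[:3,3],E[:3,:3].round(3),p["fx"])
for t in("sharpener","whetstone","mark_clip","guide_leg","cam_lever","push_plate","needle_tip","leg_grip","end_stop","fence"): print(t,look(p,t))
```

```text
[0.51956171 0.01782186 0.38540917] [[-1.336e-01  9.910e-01 -2.000e-04]
 [ 9.910e-01  1.336e-01 -7.000e-04]
 [-6.000e-04 -3.000e-04 -1.000e+00]]
cam [0.50900741 0.09932484 0.50600915] [[ 0.991  0.133 -0.001]
 [ 0.127 -0.939  0.32 ]
 [ 0.042 -0.317 -0.947]] 276.6060260523175
sharpener [(0.74, [595.3, 44.8, 11.4]), (0.61, [634.1, -54.4, 66.1])]
whetstone [(0.65, [519.8, 36.3, 35.4]), (0.55, [644.3, -20.0, 58.2])]
mark_clip [(0.53, [579.9, 72.6, 23.9])]
guide_leg [(0.9, [641.8, -19.5, 58.0])]
cam_lever [(0.61, [637.5, -58.0, 64.0]), (0.41, [643.9, -19.7, 57.8])]
push_plate [(0.83, [644.3, -20.6, 56.2]), (0.21, [595.0, 44.0, 13.0])]
needle_tip [(0.97, [639.4, -20.2, 54.8])]
leg_grip [(0.93, [645.2, -18.1, 53.0])]
end_stop [(0.64, [596.0, 42.1, 12.9])]
fence [(0.95, [600.0, 44.8, 14.3])]
```

View pics/w1.png

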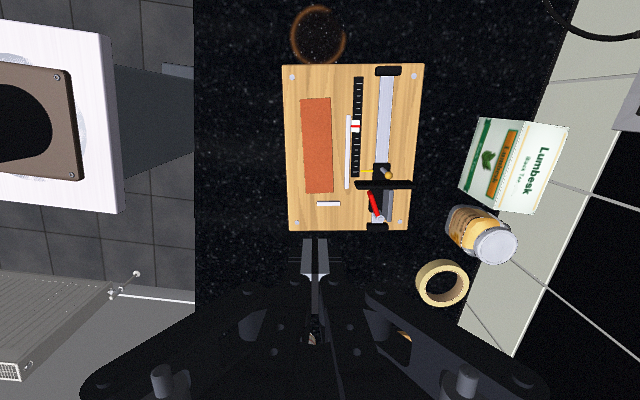

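```bash
cat >> h.py <<'E'
def seg(p,kind):
    h=cv2.cvtColor(p["color"],cv2.COLOR_RGB2HSV).astype(int);H,S,V=h[...,0],h[...,1],h[...,2]
    return {"wood":(H>8)&(H<30)&(S>40)&(V>140),"stone":(H<12)&(S>120)&(V>130),"red":((H<6)|(H>172))&(S>170)&(V>120),"yellow":(H>22)&(H<34)&(S>180)&(V>140)}[kind].astype(np.uint8)
def quad(m):
    c=max(cv2.findContours(m,cv2.RETR_EXTERNAL,cv2.CHAIN_APPROX_NONE)[0],key=cv2.contourArea)
    return cv2.convexHull(c)[:,0,:]
E
python3 - <<'E'
from h import *
p=dict(np.load("w1.npz"))
def fit(p,kind,z,w,l):
    m=seg(p,kind); m[250:]=0
    m=cv2.morphologyEx(m,cv2.MORPH_OPEN,np.ones((3,3)))
    P=np.array([ray(p,u,v,z)[:2]*1000 for u,v in quad(m)])
    r=cv2.minAreaRect(P.astype(np.float32)); b=cv2.boxPoints(r); 
    e=b[1]-b[0]; f=b[2]-b[1]; L=e if np.linalg.norm(e)>np.linalg.norm(f) else f
    a=np.degrees(np.arctan2(L[1],L[0]))%180
    print(kind,"c",np.round(r[0],1),"size",np.round(r[1],1),"ydir yaw",a-90); return np.array(r[0]),np.radians(a-90)
c,a=fit(p,"wood",.012,235,300)
s,b=fit(p,"stone",.036,50,160)
B=np.array([[np.cos(a),np.sin(a)],[-np.sin(a),np.cos(a)]])
print("stone board",B@(s-c),"dyaw deg",np.degrees(b-a))
m=seg(p,"red");n,l,st,ce=cv2.connectedComponentsWithStats(m)
for i in range(1,n):
    if st[i,4]>4 and st[i,1]<250: print(st[i],ce[i],B@(ray(p,*ce[i],.024)[:2]*1000-c),B@(ray(p,*ce[i],.064)[:2]*1000-c))
m=seg(p,"yellow");n,l,st,ce=cv2.connectedComponentsWithStats(m)
for i in range(1,n):
    if st[i,4]>3 and st[i,1]<200: print("yel",st[i],B@(ray(p,*ce[i],.023)[:2]*1000-c))
im=p["color"][50:245,270:440,::-1];cv2.imwrite("pics/w1c.png",cv2.resize(im,None,fx=3,fy=3,interpolation=cv2.INTER_CUBIC)[:600])
E
```

```text
wood c [547.7  15.7] size [160.7 296.7] ydir yaw 8.225327
stone c [522.5  28.7] size [ 49.2 158.9] ydir yaw 10.661316
stone board [-23.05296471  16.45118545] dyaw deg 2.4359894
[351 125   9   2  18] [355.  125.5] [41.35952914 51.6257286 ] [35.74058047 54.66590747]
[367 191  13  26 123] [372.96747967 203.42276423] [ 79.8921121  -89.10942076] [ 71.0754994  -74.39019805]
yel [361 170  12   2  24] [ 64.93685659 -26.74008059]
```

View pics/w1c.png

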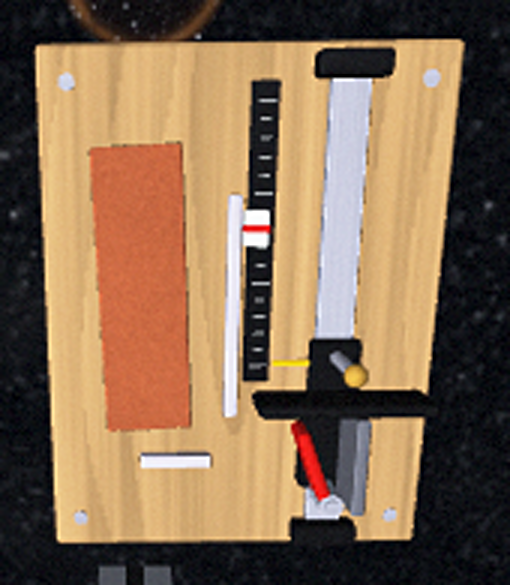

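Run:
```python
from h import *
p=dict(np.load("w1.npz"))
m=seg(p,"wood");m[240:]=0;m[:,:275]=0;m[:,430:]=0;m[:60]=0
m=cv2.morphologyEx(m,cv2.MORPH_CLOSE,np.ones((25,25)));m=cv2.morphologyEx(m,cv2.MORPH_OPEN,np.ones((5,5)))
hull=quad(m)
P=np.array([ray(p,u,v,.012)[:2]*1000 for u,v in hull])
r=cv2.minAreaRect(P.astype(np.float32));print(r)
px=np.array([[282,64.7],[424.3,63.3],[407.3,231],[289.3,230.3]])
W=np.array([ray(p,*q,.012)[:2]*1000 for q in px]);M=np.array([[-117.5,150],[117.5,150],[117.5,-150],[-117.5,-150]])
print(W)
T,_=cv2.estimateAffinePartial2D(M,W);print(T,np.hypot(T[0,0],T[1,0]),np.degrees(np.arctan2(T[1,0],T[0,0])))
a=np.arctan2(T[1,0],T[0,0]);c=W.mean(0);print("c",c)
B=np.array([[np.cos(a),np.sin(a)],[-np.sin(a),np.cos(a)]])
f=lambda u,v,z:(B@(ray(p,u/3+270,v/3+50,z)[:2]*1000-c)).round(1)
print("clip",f(256,229,.024),"needle tip",f(272,363,.023),"stop TL",f(140,454,.022),"stop TR",f(211,454,.022),"fence left corners",f(230,195,.022),f(242,195,.022),"right",f(224,416,.022))
print("stone corners",[f(*q,.036) for q in((91,149),(181,143),(190,426),(107,430))])
```

```text
((583.0325927734375, 20.85260009765625), (232.10739135742188, 296.7181701660156), 8.230859756469727)
[[ 448.34584155  150.70471993]
 [ 676.72929812  183.49842183]
 [ 721.27675575 -112.68688547]
 [ 491.05181426 -142.27914345]]
[[ 9.74118626e-01 -1.42443764e-01  5.83984162e+02]
 [ 1.42443764e-01  9.74118626e-01  2.08477865e+01]] 0.9844781987107827 8.319305446940414
c [584.35092742  19.80927821]
clip [ 5.2 51.5] needle tip [ 17.7 -26.4] stop TL [-61.5 -83.4] stop TR [-17.5 -83.9] fence left corners [-9.7 70. ] [-3.  69.9] right [-10.  -59.4]
stone corners [array([-86.2,  95. ]), array([-38.1,  97.5]), array([-31.6, -61.1]), array([-81., -63.])]
```

Run:
```python
from h import *
p=dict(np.load("w1.npz"))
s=ctrl.get_state();x=np.array(s["eef_pos"]);Rm=R.from_quat(s["tcp_rot"]).as_matrix()
print("tips px",proj(p,[x+Rm@[dx,0,.022] for dx in(-.011,0,.011)]).round(1))
t=shot("top");print(t["fx"],-t["extrinsics"][:3,:3].T@t["extrinsics"][:3,3])
cv2.imwrite("pics/t1c.png",cv2.resize(t["color"][135:250,240:380,::-1],None,fx=5,fy=5,interpolation=cv2.INTER_CUBIC))
np.savez("t1.npz",**t)
a=np.radians(8.3);B=np.array([[np.cos(a),-np.sin(a)],[np.sin(a),np.cos(a)]])
for cx in(574,584):
  q=[[0,70,22],[0,-60,22],[-51,-85,22],[-7,-85,22],[28,-26,23],[18,52,24],[-117.5,150,12],[117.5,150,12],[117.5,-150,12],[-117.5,-150,12]]
  X=[np.r_[B@v[:2]+[cx,20],v[2]]/1000 for v in np.array(q,float)]
  print(((proj(t,X)-[240,135])*5).round(0).astype(int).tolist())
```

```text
tips px [[313.6 269.2]
 [313.6 253. ]
 [313.6 236. ]]
383.59570655189583 [ 4.22941108e-01 -6.32757766e-04  1.13941096e+00]
[[229, 325], [448, 292], [503, 371], [491, 298], [383, 254], [255, 290], [123, 545], [70, 155], [565, 81], [629, 468]]
[[229, 308], [447, 275], [503, 354], [491, 281], [383, 237], [255, 273], [123, 528], [70, 138], [564, 65], [629, 451]]
```

View pics/t1c.png

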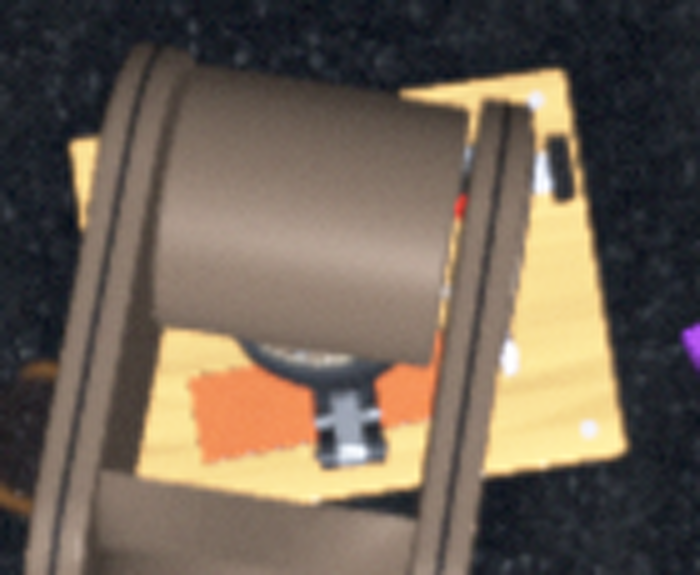

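To row units: 343 mm / 1000 = 0.343, 160 mm / 1000 = 0.16, -0.6 degrees / 180 = -0.0033.

Request:
send_rows(rows="0 0 -0.0033 0.06 0.002 0.06 -1;0 0 -0.0033 0.112 0.003 0.1 -1;0 0 -0.0033 0.112 0.003 0.16 -1;0 0 -0.0033 0.112 0.003 0.22 -1;0 0 -0.0033 0.112 0.003 0.28 -1;0 0 -0.0033 0.112 0.003 0.325 -1;0 0 -0.0033 0.112 0.003 0.343 -1;0 0 -0.0033 0.112 0.003 0.343 -1")

```text
time: 4.32
eef_pos: [0.5077, 0.1288, 0.0421]
tcp_rot: [0.655, 0.756, -0.001, -0.001]
contact_force: [0.3, -0.3, 0.6]
opening: 0.005
finger_force: 0.0
```

```bash
cat >> h.py <<'E'
C=np.array([574,18.3]);A=np.radians(8.3);BB=np.array([[np.cos(A),np.sin(A)],[-np.sin(A),np.cos(A)]])
def st():
    s=ctrl.get_state();x=np.array(s["eef_pos"])*1000;f=BB@np.array(s["contact_force"])[:2]
    q=R.from_quat(s["tcp_rot"]).as_matrix()
    print("t",round(s["time"],2),"board",(BB@(x[:2]-C)).round(1),"z",x[2].round(1),"Fboard",f.round(1),np.round(s["contact_force"][2],1),"yaw-90",round(np.degrees(np.arctan2(q[1,0],q[0,0]))-90,2),"open",round(s["opening"],3),"ff",round(float(np.max(s["finger_force"])),1))
def bp(p,u,v,z): return (BB@(ray(p,u,v,z)[:2]*1000-C)).round(1)
E
python3 - <<'E'
from h import *
st();p=shot("wrist");save(p,"w2.png")
E
```

```text
t 4.33 board [-49.7 118.9] z 42.1 Fboard [ 0.3 -0.3] 0.6 yaw-90 8.16 open 0.005 ff 0.0
```

View pics/w2.png

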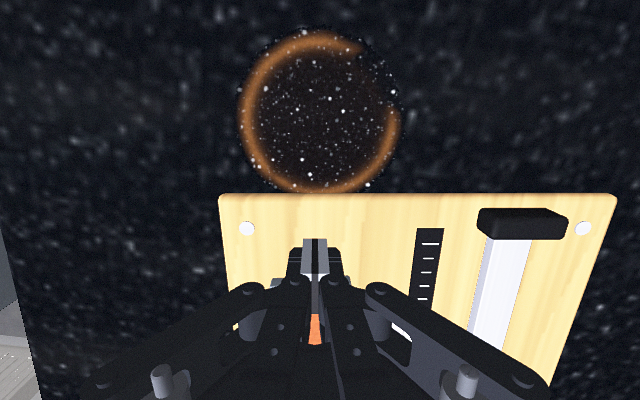

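To row units: -55 mm / 1000 = -0.055, -29 mm / 1000 = -0.029.

Request:
send_rows(rows="0 0 0 -0.007 0 0 -1;0 0 0 -0.014 0 0 -1;0 0 0 -0.02 0 0 -1;0 0 0 -0.025 0 0 -1;0 0 0 -0.029 0 0 -1;0 0 0 -0.029 0 0 -1;0 0 0 -0.01 -0.005 0 -1;0 0 0 -0.01 -0.055 0 -1")

```text
time: 5.38
eef_pos: [0.4559, 0.1121, 0.0428]
tcp_rot: [0.654, 0.756, 0.001, 0.001]
contact_force: [-0.8, -0.1, -0.1]
opening: 0.003
finger_force: 0.0
```

Run:
```python
from h import *
st()
```

```text
t 5.38 board [-103.3  109.8] z 42.8 Fboard [-0.8 -0. ] -0.1 yaw-90 8.25 open 0.003 ff 0.0
```

To row units: -102 mm / 1000 = -0.102, -50 mm / 1000 = -0.05.

Request:
send_rows(rows="0 0 0 -0.05 0 0 -1;0 0 0 -0.102 0 0 -1;0 0 0 -0.102 0 0 -1;0 0 0 -0.102 0.008 0 -1;0 0 0 -0.102 0.016 0 -1;0 0 0 -0.102 0.024 0 -1;0 0 0 -0.102 0.029 0 -1;0 0 0 -0.102 0.032 0 -1")

```text
time: 6.38
eef_pos: [0.5003, 0.0154, 0.042]
tcp_rot: [0.655, 0.756, -0.001, -0.001]
contact_force: [-5.0, 0.7, 1.6]
opening: -0.003
finger_force: 2.3
```

Run:
```python
from h import *
st()
```

```text
t 6.38 board [-73.4   7.8] z 42.0 Fboard [-4.8  1.4] 1.6 yaw-90 8.2 open -0.003 ff 2.3
```

To row units: 8 mm / 1000 = 0.008, 7 mm / 1000 = 0.007.

Request:
send_rows(rows="0 0 0 0 0.002 0 -1;0 0 0 0 0.004 0 -1;0 0 0 0 0.006 0 -1;0 0 0 0 0.007 0 -1;0 0 0 0 0.008 0 -1;0 0 0 0 0.008 0 -1")

```text
time: 7.12
eef_pos: [0.5071, 0.0166, 0.0418]
tcp_rot: [0.655, 0.756, -0.001, -0.002]
contact_force: [-5.3, 2.0, 1.5]
opening: -0.003
finger_force: 2.6
```

Run:
```python
from h import *
st()
```

```text
t 7.12 board [-66.5   8. ] z 41.8 Fboard [-4.9  2.7] 1.5 yaw-90 8.15 open -0.003 ff 2.6
```

To row units: 4 mm / 1000 = 0.004, 3 mm / 1000 = 0.003.

Request:
send_rows(rows="0 0 0 0 0.001 0 -1;0 0 0 0 0.002 0 -1;0 0 0 0 0.003 0 -1;0 0 0 0 0.004 0 -1;0 0 0 0 0.004 0 -1")

```text
time: 7.75
eef_pos: [0.5099, 0.016, 0.0417]
tcp_rot: [0.655, 0.756, -0.003, -0.003]
contact_force: [-10.6, -3.0, 6.2]
opening: 0.001
finger_force: 5.4
```

Run:
```python
from h import *
st()
```

```text
t 7.75 board [-63.7   6.9] z 41.7 Fboard [-10.9  -1.4] 6.2 yaw-90 8.22 open 0.001 ff 5.4
```

To row units: 3 mm / 1000 = 0.003, 2 mm / 1000 = 0.002.

Request:
send_rows(rows="0 0 0 0 0.001 0 -1;0 0 0 0 0.002 0 -1;0 0 0 0 0.003 0 -1;0 0 0 0 0.003 0 -1")

```text
time: 8.25
eef_pos: [0.5102, 0.016, 0.0417]
tcp_rot: [0.654, 0.756, -0.006, -0.006]
contact_force: [-18.9, -5.5, 14.5]
opening: 0.001
finger_force: 10.2
```

Run:
```python
from h import *
st()
```

```text
t 8.25 board [-63.4   7. ] z 41.7 Fboard [-19.5  -2.7] 14.5 yaw-90 8.28 open 0.001 ff 10.2
```

To row units: 106 mm / 1000 = 0.106, 98 mm / 1000 = 0.098.

Request:
send_rows(rows="0 0 0 0 -0.02 0 -1;0 0 0 0.03 -0.036 0 -1;0 0 0 0.09 -0.036 0 -1;0 0 0 0.106 -0.03 0 -1;0 0 0 0.106 0.01 0 -1;0 0 0 0.106 0.033 0 -1;0 0 0 0.098 0.033 0 -1;0 0 0 0.092 0.033 0 -1")

```text
time: 9.25
eef_pos: [0.5351, 0.1117, 0.0421]
tcp_rot: [0.655, 0.755, -0.0, -0.0]
contact_force: [-0.6, -0.1, 0.7]
opening: -0.004
finger_force: 0.0
```

Run:
```python
from h import *
st()
```

```text
t 9.25 board [-25.  98.] z 42.1 Fboard [-0.6  0. ] 0.7 yaw-90 8.13 open -0.004 ff 0.0
```

To row units: -14 mm / 1000 = -0.014, -12 mm / 1000 = -0.012.

Request:
send_rows(rows="0 0 0 -0.005 0 0 -1;0 0 0 -0.009 0 0 -1;0 0 0 -0.012 0 0 -1;0 0 0 -0.014 0 0 -1;0 0 0 -0.014 0 0 -1")

```text
time: 9.88
eef_pos: [0.5367, 0.1004, 0.0425]
tcp_rot: [0.655, 0.755, 0.001, -0.002]
contact_force: [-0.9, 6.5, 1.4]
opening: -0.004
finger_force: 3.4
```

Run:
```python
from h import *
st()
```

```text
t 9.88 board [-25.   86.6] z 42.5 Fboard [0.1 6.5] 1.4 yaw-90 8.09 open -0.004 ff 3.4
```

To row units: -3 mm / 1000 = -0.003, -2 mm / 1000 = -0.002.

Request:
send_rows(rows="0 0 0 -0.001 0 0 -1;0 0 0 -0.002 0 0 -1;0 0 0 -0.003 0 0 -1;0 0 0 -0.003 0 0 -1")

```text
time: 10.38
eef_pos: [0.5367, 0.1002, 0.0425]
tcp_rot: [0.656, 0.755, 0.003, -0.003]
contact_force: [-2.3, 16.4, 2.1]
opening: 0.004
finger_force: 8.3
```

Run:
```python
from h import *
st()
```

```text
t 10.38 board [-25.1  86.4] z 42.5 Fboard [ 0.1 16.5] 2.1 yaw-90 7.99 open 0.004 ff 8.3
```

To row units: -208 mm / 1000 = -0.208, -123 mm / 1000 = -0.123.

Request:
send_rows(rows="0 0 0 0.008 0 0 -1;0 0 0 0.01 0 -0.06 0.8;0 0 0 -0.01 0.015 -0.12 0.8;0 0 0 -0.06 0.03 -0.17 0.8;0 0 0 -0.11 0.045 -0.208 0.8;0 0 0 -0.123 0.045 -0.208 0.8;0 0 0 -0.123 0.045 -0.208 0.8;0 0 0 -0.123 0.045 -0.208 0.8")

```text
time: 11.38
eef_pos: [0.5981, -0.0185, 0.2476]
tcp_rot: [0.655, 0.756, -0.001, -0.002]
contact_force: [-0.3, -0.1, -0.4]
opening: 0.9
finger_force: 0.0
```

Run:
```python
from h import *
st();p=shot("wrist");save(p,"w3.png");np.savez("w3.npz",**p)
```

```text
t 11.38 board [ 18.6 -39.9] z 247.6 Fboard [-0.3 -0. ] -0.4 yaw-90 8.18 open 0.9 ff 0.0
```

View pics/w3.png

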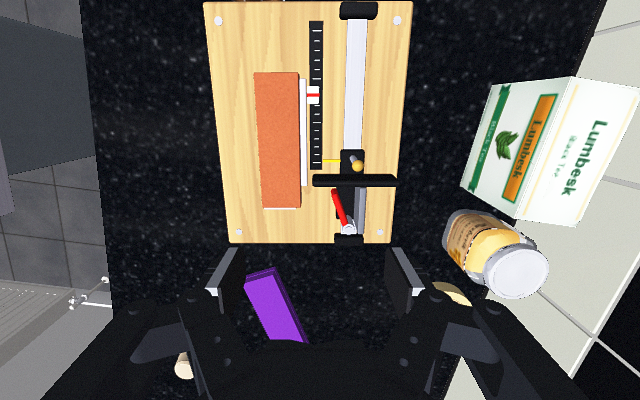

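Run:
```python
from h import *
p=dict(np.load("w3.npz"))
for n,u,v,z in(("clip",313,95.5,.024),("needle",323,160.5,.023),("fence NL",300,79,.022),("fence NR",302,184,.022),("plate L",313,181,.068),("plate R",398,181,.068),("post",357,165,.079),("pin",348,229,.066),("rib",356,188,.07),("rib end",362,233,.07),("lever end",335,190,.064),("stone NL",254,73,.036),("stone FL",298,72,.036),("stone FR",300,208,.036),("stone NR",263,208,.036)): print(n,bp(p,u,v,z))
print(ctrl.get_state()["eef_pos"])
for k in("red","yellow"):
    m=seg(p,k);n,l,st_,ce=cv2.connectedComponentsWithStats(m)
    for i in range(1,n):
        if st_[i,4]>4 and 280<ce[i][0]<420 and st_[i,1]<235: print(k,st_[i],ce[i],bp(p,*ce[i],.0235))
```

```text
clip [16.1 51.3]
needle [ 28.4 -25.8]
fence NL [ 1.1 69.3]
fence NR [  1.4 -56.8]
plate L [ 16.2 -40.2]
plate R [111.6 -40.3]
post [ 63.1 -19.6]
pin [  57.9 -100.4]
rib [ 64.6 -47.8]
rib end [  74.3 -103.7]
lever end [ 41.5 -52. ]
stone NL [-48.8  74.4]
stone FL [-0.2 75.3]
stone FR [ -1.  -84.9]
stone NR [-48.6 -84.9]
[ 0.59817487 -0.01822874  0.24765865]
red [307  93  13   4  28] [313.   94.5] [16.1 52.4]
red [331 189  17  37 228] [338.64035088 207.22368421] [ 49.7 -88.5]
yellow [323 159  18   3  40] [330.95 160.35] [ 38.4 -25.5]
```

To row units: 190 mm / 1000 = 0.19, 160 mm / 1000 = 0.16.

Request:
send_rows(rows="0 0 0 -0.015 0.025 0 0.8;0 0 0 -0.028 0.046 0.02 0.8;0 0 0 -0.028 0.046 0.07 0.8;0 0 0 -0.028 0.046 0.12 0.8;0 0 0 -0.028 0.046 0.16 0.8;0 0 0 -0.028 0.046 0.18 0.8;0 0 0 -0.028 0.046 0.19 0.8;0 0 0 -0.028 0.046 0.19 0.8")

```text
time: 12.42
eef_pos: [0.6495, -0.0405, 0.0608]
tcp_rot: [0.655, 0.756, 0.0, 0.0]
contact_force: [0.6, 1.0, 0.3]
opening: 0.9
finger_force: 0.0
```

Run:
```python
from h import *
st();p=shot("wrist");save(p,"w4.png")
```

```text
t 12.43 board [ 66.2 -69.1] z 60.8 Fboard [0.8 0.9] 0.3 yaw-90 8.19 open 0.9 ff 0.0
```

View pics/w4.png

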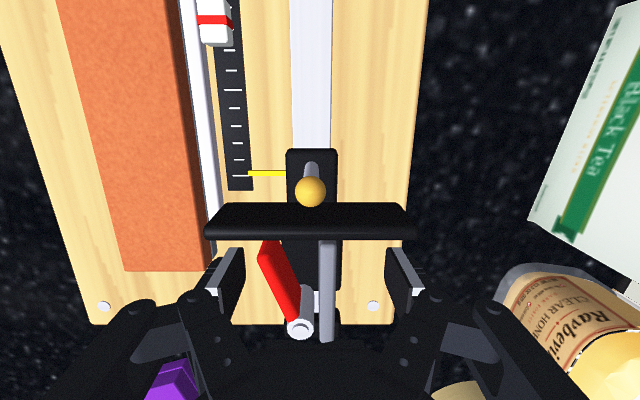

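Request:
send_rows(rows="0 0 0 0.006 0 0 0.8;0 0 0 0.014 0 0 0.8;0 0 0 0.025 0 0 0.8;0 0 0 0.038 0 0 0.8;0 0 0 0.05 0 0 0.8;0 0 0 0.062 0 0 0.8;0 0 0 0.072 0 0 0.8;0 0 0 0.078 0 0 0.8")

```text
time: 13.48
eef_pos: [0.6386, 0.0368, 0.0611]
tcp_rot: [0.655, 0.756, 0.0, 0.001]
contact_force: [0.9, -6.1, 2.6]
opening: 0.901
finger_force: 3.0
```

```bash
cat >> h.py <<'E'
def needle(p):
    r=[]
    for k,z in(("red",.024),("yellow",.023)):
        m=seg(p,k);m[235:]=0;n,l,s,ce=cv2.connectedComponentsWithStats(m)
        for i in range(1,n):
            b=bp(p,*ce[i],z)
            if s[i,4]>8: r.append((k,s[i].tolist(),ce[i].round(1).tolist(),b.tolist()))
    return r
E
python3 - <<'E'
from h import *
st();p=shot("wrist");save(p,"w5.png")
for r in needle(p):print(r)
E
```

```text
t 13.47 board [66.6  9. ] z 61.1 Fboard [ 0.  -6.2] 2.6 yaw-90 8.21 open 0.901 ff 3.0
('red', [215, 170, 25, 7, 153], [227.1, 173.4], [15.9, 52.2])
('yellow', [249, 188, 37, 6, 189], [266.7, 190.1], [38.3, 41.7])
```

View pics/w5.png

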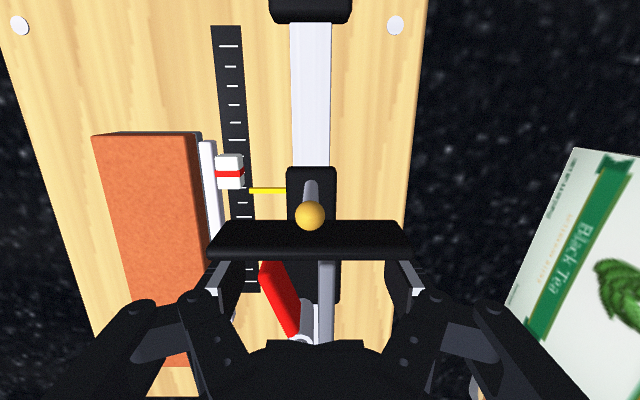

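To row units: 10 mm / 1000 = 0.01, 8 mm / 1000 = 0.008.

Request:
send_rows(rows="0 0 0 0.003 -0.001 0 0.8;0 0 0 0.006 -0.002 0.001 0.8;0 0 0 0.008 -0.002 0.002 0.8;0 0 0 0.01 -0.002 0.002 0.8;0 0 0 0.01 -0.002 0.002 0.8;0 0 0 0.01 -0.002 0.002 0.8")

```text
time: 14.28
eef_pos: [0.6355, 0.0458, 0.059]
tcp_rot: [0.655, 0.756, 0.0, 0.001]
contact_force: [1.5, -5.0, 4.6]
opening: 0.9
finger_force: 2.8
```

Run:
```python
from h import *
st();p=shot("wrist");np.savez("w6.npz",**p)
cv2.imwrite("pics/w6.png",cv2.resize(p["color"][140:270,190:390,::-1],None,fx=4,fy=4,interpolation=cv2.INTER_CUBIC))
for r in needle(p):print(r)
```

```text
t 14.28 board [64.8 18.3] z 59.0 Fboard [ 0.7 -5.1] 4.6 yaw-90 8.19 open 0.9 ff 2.8
('red', [218, 187, 26, 7, 152], [230.8, 189.5], [15.9, 52.4])
('yellow', [251, 189, 38, 6, 202], [268.8, 191.2], [38.1, 51.0])
```

View pics/w6.png

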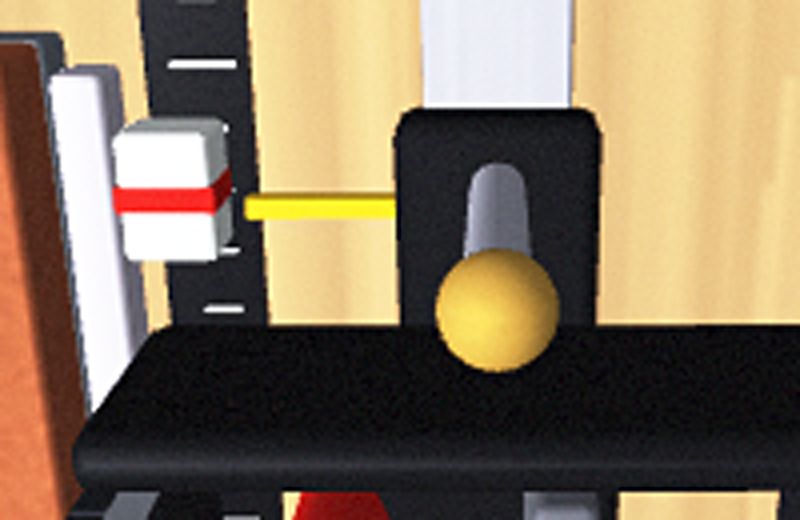

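To row units: 1 mm / 1000 = 0.001.

Request:
send_rows(rows="0 0 0 0.001 0 0 0.8;0 0 0 0.001 0 0 0.8;0 0 0 0.001 0 0 0.8;0 0 0 0.001 0 0 0.8;0 0 0 0.001 0 0 0.8")

```text
time: 14.95
eef_pos: [0.6353, 0.0467, 0.059]
tcp_rot: [0.655, 0.756, 0.0, 0.001]
contact_force: [1.1, -5.5, 3.7]
opening: 0.9
finger_force: 2.9
```

Run:
```python
from h import *
st();p=shot("wrist")
for r in needle(p):print(r)
```

```text
t 14.95 board [64.8 19.2] z 59.0 Fboard [ 0.3 -5.6] 3.7 yaw-90 8.2 open 0.9 ff 2.9
('red', [219, 188, 25, 7, 152], [231.0, 191.5], [16.0, 52.1])
('yellow', [251, 189, 38, 6, 201], [268.9, 191.2], [38.1, 51.9])
```

Request:
send_rows(rows="0 0 0 0 0 0 0.4;0 0 0 0 0 0 0.1;0 0 0 0 0 0 -0.1;0 0 0 0 0 0 -0.3;0 0 0 0 0 0 -0.5;0 0 0 0 0 0 -0.7;0 0 0 0 0 0 -1;0 0 0 0 0 0 -1", grip_force=40)

```text
time: 16.0
eef_pos: [0.6356, 0.0468, 0.0579]
tcp_rot: [0.655, 0.755, 0.001, 0.001]
contact_force: [7.1, -6.1, -2.9]
opening: 0.261
finger_force: 42.9
```

Run:
```python
from h import *
st();p=shot("wrist");save(p,"w7.png")
for r in needle(p):print(r)
```

```text
t 16.0 board [65.  19.3] z 57.9 Fboard [ 6.1 -7. ] -2.9 yaw-90 8.12 open 0.261 ff 42.9
('red', [217, 189, 26, 7, 155], [229.9, 192.4], [15.9, 52.1])
('yellow', [250, 189, 38, 7, 191], [268.4, 192.0], [38.3, 51.9])
```

View pics/w7.png

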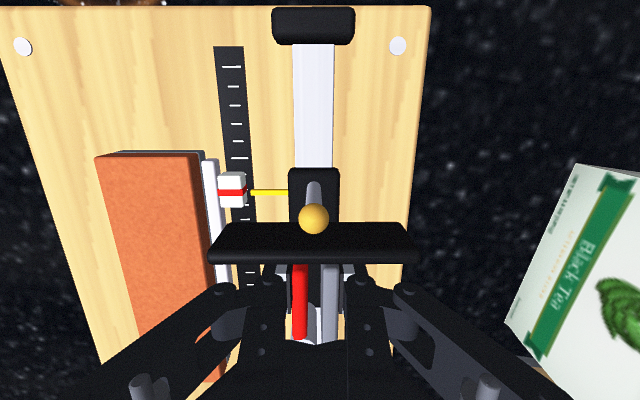

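Request:
send_rows(rows="0 0 0 0 0 0 -1;0 0 0 0 0 0 -1;0 0 0 0 0 0 -1;0 0 0 0 0 0 -1")

```text
time: 16.55
eef_pos: [0.6355, 0.0468, 0.0579]
tcp_rot: [0.655, 0.755, 0.001, 0.001]
contact_force: [7.2, -5.4, -1.9]
opening: 0.267
finger_force: 42.9
```

Run:
```python
from h import *
st();p=shot("wrist")
r=needle(p);print(r)
if abs(r[0][3][1]-r[1][3][1])<2: print(ctrl.sign_off())
```

```text
t 16.55 board [65.  19.3] z 57.9 Fboard [ 6.3 -6.3] -1.9 yaw-90 8.12 open 0.267 ff 42.9
[('red', [217, 189, 26, 7, 155], [229.9, 192.4], [15.9, 52.1]), ('yellow', [250, 190, 38, 6, 190], [268.5, 192.0], [38.4, 51.9])]
the job is handed in; nothing more can be done
None
```

I handed the job in at 16.6 s, and no verdict came back: the stone is snug against fence and stop, the needle measures about 0.2 mm from the red line, and the lever looks fully closed with the hand gripping it and the rib at about 43 N.

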